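# Take the coral ornament out of the vise and box it

## Robot

A 6-joint arm with a two-finger parallel gripper is mounted at the origin on the work surface. World frame = base frame: x ahead of the robot, y to its left, z up, the work surface at z = 0. Lengths are in m, angles in rad, forces in N, time in s.
With the tool pointing down it reaches from about 0.375 to 0.975 m from the base axis. Payload 3.8 kg.
Tool frame: the origin (TCP) lies where the fingers leave the gripper's body, on its centre line; the fingertips stand 64 mm ahead of it and the grasp point (between the pads) lies 45 mm ahead of it; z points along the fingers, y is the line along which they close (so a half turn about z gives the same grasp; the last joint's range is limited). The gripper opens to 88 mm and grips with 3 to 60 N. Pads are 18 mm wide; open, the fingers measure 123 mm over their backs; the gripper's body (75 mm by 187 mm) begins 45 mm behind the grasp point.
Start: joints at [-1.198, 0.264, 1.604, -0, 1.274, -0.037], TCP at [0.269, -0.619, 0.303] pointing down, gripper open.
Joint ranges: [-2.63, 2.63], [-0.94, 2.18], [0.31, 2.57], [-1.31, 4.45], [0, 2.66], [-2.55, 2.55]. Speed limits (rad/s): [2.57, 2.57, 3.14, 3.14, 3.14, 3.14].

## Interface

Orientations are given as [roll, pitch, yaw] about the fixed x, y, z axes, in that order (R = Rz(yaw) Ry(pitch) Rx(roll)).
In Python, from cell import env, viewer, workorder gives the robot as it stands.
- The arm moves only by the tool move_arm, never from a script. Its argument "rows" is a list that holds one entry, the list of rows, each a list of 4 numbers: the shift along the tool's x, y, z in cm, then the turn about the tool's z in rad. A call has 1 to 10 rows; each row is the pose to reach, as a shift and turn from the pose commanded when the call began, along the tool's axes at that moment; what a row does not reach only later rows make up. A row lasts 1/10 s, in which the tool goes at most 50 mm and 8.59 degrees, less where a joint would pass 70% of its speed; a pose out of reach is approached as far as the arm can. A call with a gripper value outside its range is refused whole. "gripper" is the finger opening in cm, from 0 to 8.81, set as the call begins (left out, the last holds). The fingers move at their own pace and stop on an object; the grip force is fixed at half the most. Time passes only in rows, so rows that repeat a pose let the fingers close. It gives the time, the measured TCP pose, the force, the opening and the grip force at its end, in the units of the state.
- env.observe(): the state, without advancing time (a new reading comes with each control period).
- viewer.get_image(name): name is "scene" or "side" or "wrist"; returns a dict with "frame" (480x640x3 uint8, blue, green, red), "z_map" (480x640 float32, m along the optical axis (not along the pixel's ray), 0 where there is no reading), "intrinsics" (3x3 intrinsics, pixels), "R" (3x3) and "t" (3): a world point X has camera coordinates R X + t. Camera axes: x right, y down, z forward; pixel columns grow to the right and rows downward; lengths in m; the calibration is good to about 2 mm. A picture is of the moment at which its call begins.
- workorder.sign_off(): hands the job in; it is judged then, once.
The state is a dict: "t": time; "joints": joint angles; "dq": joint speeds; "tau": joint torques, N m; "eef_pos": TCP position; "eef_rot": TCP orientation; "contact_force": force on the tool from outside, world axes, zero at the start; "wrist_torque": the same for the moment, N m; "finger_gap": opening from 0.0 (shut) to 1.0 (fully open); "grasp_force": force on a finger pad.
Only numpy, scipy, OpenCV 4.12 (cv2) and the standard library are available. Lean on these libraries where they do the work, as an engineer would, in place of code of your own. Each camera call takes 0.05 s, during which the arm holds its last target. There are 200 camera calls.

## Task

Pack the finished coral ornament. First fold both long sides of the cardboard tray fully upright; then slide the vise's jaw all the way open by its red knob, lift the coral out of the vise and set it down, without dropping it, standing upright on the tray's floor, and let go. Leave the jaw open and the sides up, and do not disturb the other things on the table.

Things in the scene. Friction and masses are not known exactly. Their poses are not given: they have to be found in the camera images.
- vise: Blue vise fixed to the table, 235 mm long (x), 110 mm wide (y). Origin on the table, z up. Base spans x -130 to +105 mm; the steel bed under the ornament is 30 mm above the table; the fixed jaw spans x 62 to 92 mm, 69 mm high. The ornament's foot stands near x = 35 mm, its 50 mm side across the jaws. The moving jaw opens towards -x.
- jaw (a joint): Opening of the moving jaw in m: near 0 closed on the ornament, 0.05 fully open (end stop). It slides along the vise's -x, stiffly (about 4 N), and stays where it is left. Closed, its steel toe overhangs the ornament's foot by about 10 mm, so that the ornament cannot be lifted. The jaw is 67 to 69 mm high.
- jaw_knob (a point): Centre of the top of the moving jaw's red upright knob: a post 24 mm in diameter that stands 57 mm proud of the carriage, its top 111 mm above the table, 83 mm from the middle of the closed-in ornament. It moves with the jaw. To open the jaw it moves along the vise's -x.
- coral: Painted ornament: a flat green and teal plywood coral, 12 mm thick (x), about 112 mm wide (y), on a wooden foot 50 mm (x) by 120 mm (y) by 25 mm high. 132 mm tall overall, about 0.25 kg. Origin at the centre of the foot's underside, z up.
- coral_grip (a point): Middle of the coral's solid crown, 90 mm above the foot's underside: a round disc 52 mm in diameter and 12 mm thick, to be pinched from above across its thickness (the ornament's x). The branches beside and above it are 12 mm thick in the same plane and rise up to 42 mm above this point.
- carton: Cardboard tray fixed to the table, 180 mm long (x) by 92 mm wide (y), board 4 mm thick. Origin on the table under the middle of its floor, z up; floor top at 4 mm. Short ends at x = +-88 mm stand already, 62 mm high; long sides, hinged at y = +-46 mm, 4 mm up, lean outwards half folded. Inside, sides up: 172 by 84 mm, so the ornament fits only with its long foot along x.
- side_left (a joint): Fold angle in rad of the long side at the tray's +y: 0 lies flat outwards, 1.57 upright (end stop). It stays where it is left. The panel is 170 mm long, 55 mm wide, 4 mm thick, light to push.
- side_left_edge (a point): Middle of the free (outer) edge of the +y side, on its outer face, 55 mm from the hinge.
- side_right (a joint): Fold angle in rad of the long side at the tray's -y: 0 lies flat outwards, 1.57 upright (end stop). Same panel as the other side.
- side_right_edge (a point): Middle of the free (outer) edge of the -y side, on its outer face, 55 mm from the hinge.
- bottle_teal: Bystander, loose: blue paint bottle with a wooden cap, 40 mm wide, 100 mm tall. Origin at the centre of its underside.
- bottle_pink: Bystander, loose: pink paint bottle, 38 mm wide, 90 mm tall. Origin at the centre of its underside.
- bottle_green: Bystander, loose: green paint bottle, 40 mm wide, 100 mm tall. Origin at the centre of its underside.
- drink_can: Bystander, loose: drink can, 66 mm wide, 120 mm tall. Origin at the centre of its underside.
- bowl: Bystander, loose: black plastic bowl, 180 mm wide, 60 mm tall. Origin at the centre of its underside.
- phone: Bystander, loose: black phone lying flat, 150 x 75 x 9 mm. Origin at the centre of its underside.
- brush: Bystander, loose: paint brush lying flat along its x, 180 mm long. Origin at the centre of its underside.
There are look-alikes about, which are no part of the job. Leave any blue look-alike of the coral alone.

How it is judged:
On the way, in this order (a step that is already met when the one before it is completed fails the run):
1. both long sides of the tray are folded up while the ornament is still in the vise (value of joint each of side_left, side_right above 1.4 rad and z of coral in the frame of vise below 0.04 m), for 0.2 s.
2. the jaw is slid fully open (0.042 m or more) while the ornament still stands in the vise (value of joint jaw above 0.042 m and z of coral in the frame of vise below 0.04 m), for 0.2 s.
3. the ornament is lifted out, 45 mm or more above the vise's bed (z of coral in the frame of vise above 0.075 m), for 0.1 s.
At the end, for the whole second after the job is handed in: Both long sides stand upright (1.4 rad or more), the ornament stands upright (within 0.1 rad) and at rest on the tray's floor (its underside within 5 mm of it) between the four walls (within 32 mm along and 24 mm across of the tray's middle), and the vise's jaw is still open (0.038 m or more) (value of joint each of side_left, side_right above 1.4 rad and value of joint jaw above 0.038 m and x of coral in the frame of carton between -0.032 and 0.032 m and y of coral in the frame of carton between -0.024 and 0.024 m and z of coral in the frame of carton below 0.009 m and angle between coral's own z axis and vertical below 0.1 rad and linear speed of coral below 0.02 m/s); the robot touches nothing.
It fails at once if the ornament falls: faster than 0.5 m/s while the fingers do not hold it (linear speed of coral above 0.5 m/s and contact force between the fingers and coral below 0.2 N).
It fails at once if a bystander is moved by more than 30 mm (distance of any of bottle_teal, bottle_pink, bottle_green, drink_can, bowl, phone, brush from where it was at the start of the episode above 0.03 m).
It fails at once if an upright bystander is knocked over (angle between any of bottle_teal, bottle_pink, bottle_green, drink_can, bowl's own z axis and vertical above 0.6 rad).
It also fails if it takes over 70 s, if anything falls off the work surface, if the arm or the gripper's body presses on something with over 40 N, if the wrist force passes 120 N, or if a joint passes its speed limit or range.

## Working session

There is one attempt and no reset: what is moved stays moved. The work goes in short steps, Python scripts to look and compute and a tool call to move; the robot and the scene stay as the last step left them, time stands still between calls to the robot, and variables do not carry over. Pictures are saved under pics/ and viewed, at most 10 in all, crops included, and the job is handed in when it is done.

Besides the shell and the picture viewer there is one more tool, called after "Emit:" in YAML: its name, and indented under it one key for each argument. move_arm: Moves the arm, as the interface text tells. Its arguments: {"type":"object","properties":{"rows":{"type":"array","items":{"type":"array","items":{"type":"array","items":{"type":"number"}}}},"gripper":{"type":"number"}},"required":["rows"]}

```bash
mkdir -p pics
cat > h.py <<'E'
import numpy as np, cv2
from cell import env, viewer, workorder
def grab(n):
    d=viewer.get_image(n); return d
def pts(d):
    K=np.array(d["intrinsics"]);R=np.array(d["R"]);t=np.array(d["t"]);z=d["z_map"]
    v,u=np.mgrid[:480,:640]
    c=np.stack([(u-K[0,2])/K[0,0]*z,(v-K[1,2])/K[1,1]*z,z],-1)
    P=(c-t)@R; P[z==0]=np.nan
    return P
def ray(d,u,v,h):
    K=np.array(d["intrinsics"]);R=np.array(d["R"]);t=np.array(d["t"])
    r=R.T@np.linalg.solve(K,[u,v,1.]);o=-R.T@t
    return o+r*(h-o[2])/r[2]
E
python3 - <<'E'
from h import *
for n in("scene","side"):
    d=grab(n);cv2.imwrite(f"pics/{n}0.png",d["frame"]);np.savez(f"{n}0.npz",**d)
    print(n,-np.array(d["R"]).T@d["t"])
s=env.observe();print(s["t"],s["eef_pos"],s["eef_rot"],s["contact_force"])
E
```

```text
scene [ 1.33656529 -0.60632398  1.20342624]
side [-0.017169    0.89447323  0.988093  ]
0.1 [ 0.26874553 -0.61864778  0.30153462] [-3.13961974e+00 -3.55714056e-05  4.09829032e-01] [-0.55067718 -0.4410267  -0.65697713]
```

View pics/scene0.png

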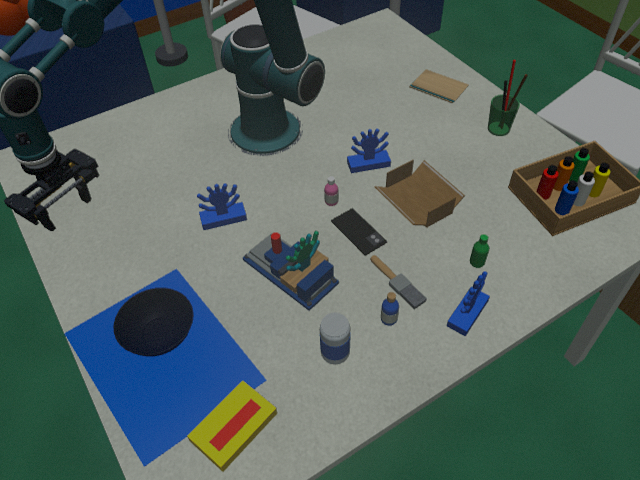

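View pics/side0.png

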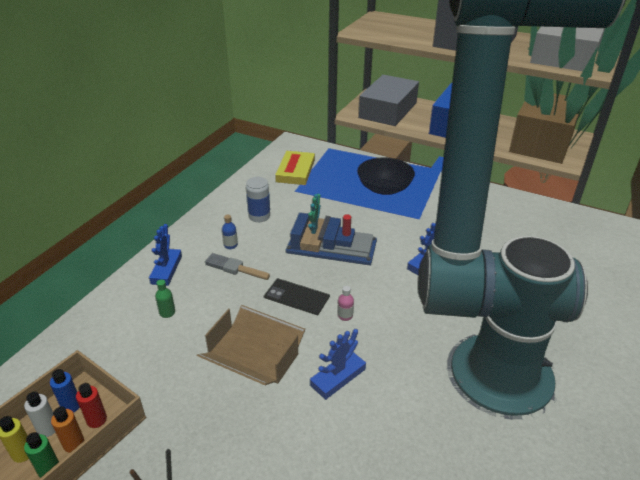

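The green and teal coral stands in the blue vise, at scene (303,252) and side (315,215). The blue look-alikes are at scene (222,205), (369,150) and (470,303), and only the one in the vise is green, so that is the target. The tray is at scene (420,190), with the pink bottle (331,192), phone (358,231) and brush nearby. Next I'll measure and confirm with an enlarged crop.

Run:
```python
from h import *
D={n:dict(np.load(f"{n}0.npz")) for n in("scene","side")}
win={"scene":dict(tray=(365,150,475,235),vise=(235,225,345,310),pink=(320,172,345,212),phone=(325,203,392,262)),
"side":dict(tray=(195,300,312,388),vise=(280,190,385,268),pink=(333,283,360,325),phone=(260,275,333,316))}
def rect(p):
    r=cv2.minAreaRect((p[:,:2]*1000).astype(np.float32)); b=cv2.boxPoints(r); return np.round(r[0]),np.round(r[1]),round(r[2],1),b.round().tolist()
for n,d in D.items():
    P=pts(d);hsv=cv2.cvtColor(d["frame"],cv2.COLOR_BGR2HSV)
    H,S,V=[hsv[...,i].astype(int) for i in range(3)]
    def sel(k,m):
        x0,y0,x1,y1=win[n][k];w=np.zeros((480,640),bool);w[y0:y1,x0:x1]=1
        return P[w&m&np.isfinite(P[...,2])]
    print("==",n)
    c=sel("tray",(H>5)&(H<25)&(S>70))
    z=c[:,2]; print("tray n",len(c),np.percentile(z,[1,50,99]).round(4))
    f=c[z<0.012];print(" floor",rect(f)); t=c[(z>.05)];print(" high",t.mean(0).round(4),len(t),rect(t))
    np.save(n+"_tray.npy",c)
    r=sel("vise",((H<8)|(H>172))&(S>140));print("knob n",len(r),r[:,2].max(),)
    t=r[r[:,2]>.106];print(" top",t.mean(0).round(4),len(t),np.ptp(t,axis=0))
    g=sel("vise",(H>55)&(H<98)&(S>90)); g=g[g[:,2]>.06];print("coral",len(g),g.mean(0).round(4),g.max(0).round(3),g.min(0).round(3),rect(g))
    b=sel("vise",(H>105)&(H<125)&(S>90));b=b[b[:,2]>.062];print("jaws",rect(b))
    fo=sel("vise",(H>5)&(H<25)&(S>70));print("foot",np.percentile(fo[:,2],[5,50,95]).round(3),rect(fo[abs(fo[:,2]-.055)<.006]))
    v=sel("vise",S>60) ;v=v[(v[:,2]>.01)];print("vise all",rect(v))
    for k,m in(("pink",(S>60)),("phone",V<70)):
        q=sel(k,m);print(k,len(q),rect(q) if len(q) else 0)
d=D["scene"]["frame"]
a=cv2.resize(d[215:315,225:355],(780,600),interpolation=cv2.INTER_CUBIC)[:, :]
cv2.imwrite("pics/crop1.png",cv2.resize(d[145:315,235:475],(800,566),interpolation=cv2.INTER_CUBIC))
```

```text
== scene
tray n 3161 [-0.0011  0.0153  0.0622]
 floor (array([502., 201.]), array([186., 128.]), 0.5, [[409.0, 264.0], [410.0, 136.0], [595.0, 138.0], [594.0, 265.0]])
 high [0.5199 0.207  0.0576] 205 (array([503., 208.]), array([186.,  94.]), 1.8, [[409.0, 252.0], [412.0, 158.0], [598.0, 164.0], [595.0, 258.0]])
knob n 92 0.11583042618993987
 top [ 0.4817 -0.2259  0.1114] 55 [0.02378241 0.02158854 0.00960792]
coral 617 [ 0.5646 -0.1967  0.1163] [ 0.581 -0.146  0.168] [ 0.503 -0.25   0.061] (array([ 546., -205.]), array([ 58., 108.]), 21.8, [[499.0, -165.0], [539.0, -265.0], [592.0, -244.0], [553.0, -144.0]])
jaws (array([ 562., -205.]), array([123.,  99.]), 15.3, [[490.0, -173.0], [516.0, -269.0], [634.0, -236.0], [608.0, -141.0]])
foot [0.043 0.055 0.06 ] (array([ 563., -197.]), array([ 51., 120.]), 14.1, [[524.0, -145.0], [553.0, -261.0], [602.0, -249.0], [573.0, -133.0]])
vise all (array([ 518., -210.]), array([235., 122.]), 14.8, [[389.0, -181.0], [421.0, -299.0], [648.0, -239.0], [616.0, -121.0]])
pink 142 (array([380.,   0.]), array([33., 25.]), 60.0, [[361.0, -8.0], [383.0, -
[... 720 characters left out ...]
1.0], [567.0, -249.0], [577.0, -246.0], [551.0, -139.0]])
jaws (array([ 558., -199.]), array([118., 101.]), 14.6, [[489.0, -165.0], [514.0, -263.0], [628.0, -233.0], [603.0, -135.0]])
foot [0.038 0.052 0.056] (array([ 563., -188.]), array([ 49., 123.]), 21.2, [[519.0, -140.0], [563.0, -254.0], [608.0, -237.0], [564.0, -122.0]])
vise all (array([ 546., -315.]), array([232., 353.]), 16.4, [[386.0, -178.0], [485.0, -517.0], [707.0, -451.0], [608.0, -113.0]])
pink 174 (array([367.,  15.]), array([31., 24.]), 28.8, [[348.0, 18.0], [359.0, -3.0], [386.0, 12.0], [375.0, 33.0]])
phone 1110 (array([503.,   7.]), array([148.,  76.]), 2.3, [[427.0, 43.0], [430.0, -34.0], [578.0, -28.0], [575.0, 48.0]])
```

View pics/crop1.png

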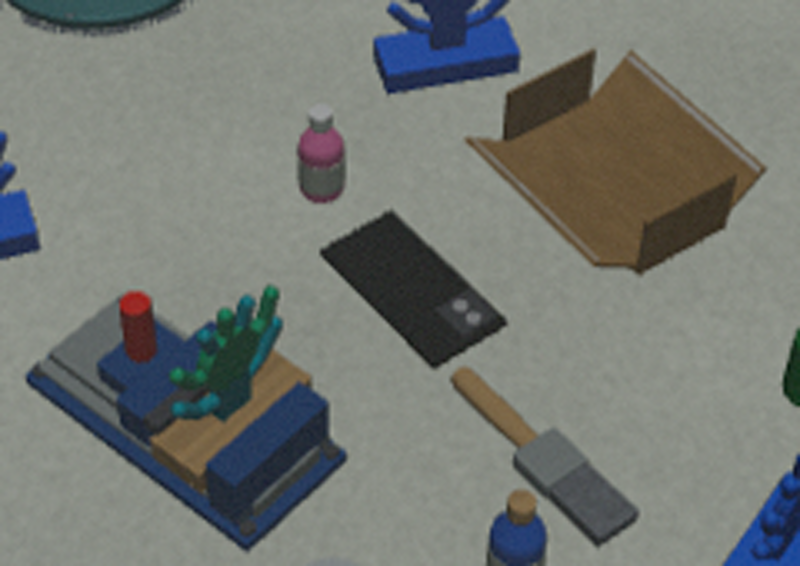

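The crop confirms the green and teal coral clamped in the vise with the red knob, and the tray with both sides leaning outwards. One last measurement: the panel edges, nearby obstacles, and refined tray and vise poses.

Run:
```python
from h import *
for n in("scene","side"):
    d=dict(np.load(n+"0.npz"));c=np.load(n+"_tray.npy")
    c=c[(c[:,0]>.44)&(c[:,0]<.56)]
    print(n,"profile y->z:",[(round(y,3),round(float(np.median(c[abs(c[:,1]-y)<.004][:,2])),3)) for y in np.arange(.10,.32,.012) if (abs(c[:,1]-y)<.004).sum()>5], np.percentile(c[:,1],[.5,99.5]).round(3))
    P=pts(d)
    B=dict(scene=dict(blueB=(345,125,395,175),blueA=(195,180,250,230),green=(468,232,492,270),teal=(378,290,402,328),can=(318,312,352,362)),
           side=dict(blueB=(308,328,370,396),blueA=(405,222,436,276),green=(153,280,177,318),teal=(220,213,240,250),can=(245,178,272,222)))[n]
    for k,(a,b,e,f) in B.items():
        p=P[b:f,a:e].reshape(-1,3);p=p[np.isfinite(p[:,2])&(p[:,2]>.02)&(p[:,2]<.2)]
        print(k,np.percentile(p,[2,98],axis=0).round(3).tolist())
    # coral crown plane in vise axes
    hsv=cv2.cvtColor(d["frame"],cv2.COLOR_BGR2HSV);H,S=hsv[...,0],hsv[...,1]
    m=np.zeros((480,640),bool);x0,y0,x1,y1=dict(scene=(285,230,322,278),side=(306,190,324,238))[n];m[y0:y1,x0:x1]=1
    m&=(H>55)&(H<98)&(S>90);g=P[m&np.isfinite(P[...,2])]
    g=g[(g[:,2]>.1)&(g[:,2]<.14)]; a=.255
    q=g[:,:2]@np.array([[np.cos(a),-np.sin(a)],[np.sin(a),np.cos(a)]])
    print("crown vise-axes med",np.median(q,0).round(4),np.percentile(q,[5,95],axis=0).round(4).tolist())
```

```text
scene profile y->z: [(np.float64(0.124), 0.036), (np.float64(0.136), 0.027), (np.float64(0.148), 0.019), (np.float64(0.16), 0.011), (np.float64(0.172), 0.005), (np.float64(0.184), 0.004), (np.float64(0.196), 0.005), (np.float64(0.208), 0.004), (np.float64(0.22), 0.005), (np.float64(0.232), 0.005), (np.float64(0.244), 0.005), (np.float64(0.256), 0.011), (np.float64(0.268), 0.021), (np.float64(0.28), 0.032), (np.float64(0.292), 0.04)] [0.117 0.292]
blueB [[0.276, 0.123, 0.021], [0.415, 0.229, 0.127]]
blueA [[0.237, -0.326, 0.021], [0.295, -0.221, 0.126]]
green [[0.743, 0.175, 0.022], [0.774, 0.205, 0.102]]
teal [[0.755, -0.112, 0.023], [0.787, -0.079, 0.102]]
can [[0.746, -0.278, 0.024], [0.804, -0.22, 0.124]]
crown vise-axes med [ 0.4979 -0.3343] [[0.4898, -0.3808], [0.5009, -0.2894]]
side profile y->z: [(np.float64(0.124), 0.03), (np.float64(0.136), 0.026), (np.float64(0.148), 0.017), (np.float64(0.16), 0.009), (np.float64(0.172), 0.003), (np.float64(0.184), 0.002), (np.float64(0.196), 0.003), (np.float64(0.208), 0.003), (np.float64(0.22), 0.003), (np.float64(0.232), 0.003), (np.float64(0.244), 0.003), (np.float64(0.256), 0.009), (np.float64(0.268), 0.02), (np.float64(0.28), 0.029), (np.float64(0.292), 0.04)] [0.126 0.295]
blueB [[0.273, 0.131, 0.021], [0.34, 0.235, 0.125]]
blueA [[0.258, -0.271, 0.021], [0.297, -0.214, 0.127]]
green [[0.734, 0.186, 0.022], [0.766, 0.218, 0.1]]
teal [[0.747, -0.099, 0.022], [0.778, -0.068, 0.1]]
can [[0.737, -0.262, 0.023], [0.795, -0.208, 0.12]]
crown vise-axes med [ 0.4896 -0.3129] [[0.4878, -0.3747], [0.4952, -0.2797]]
```

Emit:
move_arm:
  rows:
    - [[24.7, -27.7, 0, 0.39], [24.7, -27.7, 0, 0.39], [24.7, -27.7, 0, 0.39], [24.7, -27.7, 0, 0.39], [24.7, -27.7, 0, 0.39], [24.7, -27.7, 0, 0.39], [24.7, -27.7, 0, 0.39], [24.7, -27.7, 0, 0.39], [24.7, -27.7, 0, 0.39], [24.7, -27.7, 0, 0.39]]
  gripper: 0

```text
t: 1.1
eef_pos: [0.3851, -0.2665, 0.3026]
eef_rot: [3.141, 0.0, 0.021]
contact_force: [1.1, 0.4, -0.5]
finger_gap: 0.12
grasp_force: 0.0
```

```bash
cat >> h.py <<'E'
def to(x,y,z,yaw=None,s=None):
    s=s or env.observe();p=np.array(s["eef_pos"]);r=s["eef_rot"];w=r[2]
    d=np.array([x,y,z])-p;c,k=np.cos(w),np.sin(w)
    yaw=w if yaw is None else yaw
    print("pos",p.round(4),"rot",np.round(r,3),"shift cm",(100*np.array([c*d[0]+k*d[1],k*d[0]-c*d[1],-d[2]])).round(2),"turn",round(w-yaw,3),"t",s["t"],"F",np.round(s["contact_force"],1))
E
python3 -c "
from h import *
to(.502,.085,.30);to(.502,.085,.086,.02)"
```

```text
pos [ 0.3851 -0.2665  0.3026] rot [3.141 0.    0.021] shift cm [ 12.44 -34.89   0.26] turn 0.0 t 1.1 F [ 1.1  0.4 -0.5]
pos [ 0.3851 -0.2665  0.3026] rot [3.141 0.    0.021] shift cm [ 12.44 -34.89  21.66] turn 0.001 t 1.1 F [ 1.1  0.4 -0.5]
```

Works as expected. I'll go beside the right panel and then lower.

Emit:
move_arm:
  rows:
    - [[12.4, -34.9, 0, 0], [12.4, -34.9, 0, 0], [12.4, -34.9, 0, 0], [12.4, -34.9, 0, 0], [12.4, -34.9, 0, 0], [12.4, -34.9, 0, 0], [12.4, -34.9, 0, 0], [12.4, -34.9, 0, 0], [12.4, -34.9, 0, 0], [12.4, -34.9, 0, 0]]

```text
t: 2.1
eef_pos: [0.5026, 0.0836, 0.3022]
eef_rot: [3.141, 0.001, 0.02]
contact_force: [0.1, -0.1, -0.4]
finger_gap: 0.003
grasp_force: 0.0
```

Emit:
move_arm:
  rows:
    - [[0, 0, 5, 0], [0, 0, 10, 0], [0, 0, 15, 0], [0, 0, 18, 0], [0, 0, 20, 0], [0, 0, 21.6, 0], [0, 0, 21.6, 0]]

```text
t: 2.8
eef_pos: [0.5, 0.0823, 0.0842]
eef_rot: [3.141, 0.006, 0.017]
contact_force: [-1.0, -0.1, 0.2]
finger_gap: 0.006
grasp_force: 0.0
```

Emit:
move_arm:
  rows:
    - [[0, -0.8, 0, 0], [0, -1.6, 0, 0], [0, -2.4, 0, 0], [0, -3.2, 0, 0], [0, -3.9, 0, 0], [0, -4.5, 0, 0], [0, -5.0, 0, 0], [0, -5.3, 0, 0], [0, -5.5, 0, 0], [0, -5.5, 0, 0]]

```text
t: 3.8
eef_pos: [0.5007, 0.1404, 0.0863]
eef_rot: [-3.142, 0.001, 0.021]
contact_force: [0.2, -0.0, 0.3]
finger_gap: 0.003
grasp_force: 0.0
```

Run:
```python
from h import *
to(.502,.145,.086,.02)
for n in("scene","side"):
    d=grab(n);P=pts(d).reshape(-1,3);c=P[(P[:,0]>.44)&(P[:,0]<.57)&(P[:,1]>.1)&(P[:,1]<.32)&(P[:,2]>.008)&(P[:,2]<.062)]
    c=c[(c[:,0]<.475)|(c[:,0]>.53)]
    print(n,[(round(z,3),np.percentile(c[(abs(c[:,2]-z)<.004)&(c[:,1]<.2)][:,1],[10,50,90]).round(3).tolist()) for z in(.015,.03,.045,.055)])
```

```text
pos [0.5007 0.1404 0.0863] rot [-3.142e+00  1.000e-03  2.100e-02] shift cm [ 0.14 -0.46  0.03] turn 0.001 t 3.8 F [ 0.2 -0.   0.3]
scene [(0.015, [0.161, 0.162, 0.165]), (0.03, [0.16, 0.162, 0.164]), (0.045, [0.159, 0.161, 0.164]), (0.055, [0.159, 0.161, 0.164])]
side [(0.015, [0.163, 0.165, 0.167]), (0.03, [0.162, 0.164, 0.166]), (0.045, [0.162, 0.164, 0.166]), (0.055, [0.159, 0.163, 0.165])]
```

The right side is about upright. I'll nudge it a touch, back off, and go over to the left.

Emit:
move_arm:
  rows:
    - [[0, -0.2, 0, 0], [0, -0.2, 0, 0], [0, 1.5, 0, 0], [0, 3, 0, 0], [0, 3, -5, 0], [0, 3, -10, 0], [0, 3, -13, 0], [0, 3, -13, 0]]

```text
t: 4.7
eef_pos: [0.5052, 0.1097, 0.2226]
eef_rot: [-3.14, -0.011, 0.019]
contact_force: [0.5, -0.3, 0.6]
finger_gap: 0.007
grasp_force: 0.0
```

Emit:
move_arm:
  rows:
    - [[0, -5, 0, 0], [0, -10, 0, 0], [0, -15, 0, 0], [0, -20, 0, 0], [0, -22.7, 0, 0], [0, -22.7, 0, 0], [0, -22.7, 5, 0], [0, -22.7, 10, 0], [0, -22.7, 13, 0], [0, -22.7, 13, 0]]

```text
t: 5.7
eef_pos: [0.4928, 0.3324, 0.0802]
eef_rot: [3.134, 0.011, 0.019]
contact_force: [-1.0, 0.2, -0.2]
finger_gap: 0.007
grasp_force: 0.0
```

```bash
python3 -c "
from h import *
to(.502,.276,.086,.02)"
```

```text
pos [0.4928 0.3324 0.0802] rot [3.134 0.011 0.019] shift cm [ 0.81  5.66 -0.58] turn -0.001 t 5.7 F [-1.   0.2 -0.2]
```

Emit:
move_arm:
  rows:
    - [[0.5, 0.8, 0, 0], [0.5, 1.6, 0, 0], [0.5, 2.4, 0, 0], [0.5, 3.2, 0, 0], [0.5, 4.0, 0, 0], [0.5, 4.7, 0, 0], [0.5, 5.2, 0, 0], [0.5, 5.5, 0, 0], [0.5, 5.7, 0, 0], [0.5, 5.7, 0, 0]]

```text
t: 6.7
eef_pos: [0.5029, 0.2792, 0.0863]
eef_rot: [3.141, 0.001, 0.02]
contact_force: [-0.4, -0.2, -1.3]
finger_gap: 0.008
grasp_force: 0.0
```

Run:
```python
from h import *
to(.502,.275,.086,.02)
for n in("scene","side"):
    d=grab(n);P=pts(d).reshape(-1,3);c=P[(P[:,0]>.44)&(P[:,0]<.57)&(P[:,1]>.1)&(P[:,1]<.32)&(P[:,2]>.008)&(P[:,2]<.062)]
    c=c[(c[:,0]<.47)|(c[:,0]>.53)]
    for w in(c[c[:,1]<.2],c[(c[:,1]>.22)]):
      print(n,[(round(z,3),np.percentile(w[(abs(w[:,2]-z)<.004)][:,1],[10,50,90]).round(3).tolist()) for z in(.015,.03,.045,.055) if (abs(w[:,2]-z)<.004).sum()>5])
```

```text
pos [0.5029 0.2792 0.0863] rot [3.141e+00 1.000e-03 2.000e-02] shift cm [-0.1   0.42  0.03] turn -0.0 t 6.7 F [-0.4 -0.2 -1.3]
scene [(0.015, [0.161, 0.162, 0.165]), (0.03, [0.159, 0.161, 0.163]), (0.045, [0.159, 0.161, 0.163]), (0.055, [0.159, 0.161, 0.164])]
scene [(0.015, [0.251, 0.253, 0.255]), (0.03, [0.253, 0.256, 0.261]), (0.045, [0.255, 0.258, 0.262]), (0.055, [0.258, 0.26, 0.265])]
side [(0.015, [0.164, 0.165, 0.168]), (0.03, [0.163, 0.165, 0.167]), (0.045, [0.163, 0.165, 0.167]), (0.055, [0.159, 0.163, 0.165])]
side [(0.015, [0.255, 0.256, 0.257]), (0.03, [0.257, 0.258, 0.26]), (0.045, [0.26, 0.261, 0.263]), (0.055, [0.259, 0.262, 0.264])]
```

Emit:
move_arm:
  rows:
    - [[0, 0.3, 0, 0], [0, 0.5, 0, 0], [0, 0.6, 0, 0], [0, 0.6, 0, 0], [0, -1, 0, 0], [0, -3, 0, 0], [0, -3, -5, 0], [0, -3, -10, 0], [0, -3, -15, 0], [0, -3, -20, 0]]

```text
t: 7.8
eef_pos: [0.5024, 0.3108, 0.2887]
eef_rot: [-3.141, -0.0, 0.02]
contact_force: [0.9, -0.6, -0.1]
finger_gap: 0.006
grasp_force: 0.0
```

Run:
```python
from h import *
to(.507,-.210,.285,.255)
for n in("scene","side"):
    d=grab(n);P=pts(d).reshape(-1,3);c=P[(P[:,0]>.44)&(P[:,0]<.57)&(P[:,1]>.1)&(P[:,1]<.32)&(P[:,2]>.008)&(P[:,2]<.062)]
    for w in(c[c[:,1]<.2],c[(c[:,1]>.22)]):
      print(n,[(round(z,3),np.percentile(w[(abs(w[:,2]-z)<.004)][:,1],[10,50,90]).round(3).tolist()) for z in(.015,.03,.045,.055) if (abs(w[:,2]-z)<.004).sum()>5])
```

```text
pos [0.5024 0.3108 0.2887] rot [-3.141 -0.     0.02 ] shift cm [-0.6  52.08  0.37] turn -0.235 t 7.8 F [ 0.9 -0.6 -0.1]
scene [(0.015, [0.16, 0.162, 0.164]), (0.03, [0.159, 0.162, 0.164]), (0.045, [0.159, 0.161, 0.164]), (0.055, [0.159, 0.162, 0.164])]
scene [(0.015, [0.249, 0.251, 0.254]), (0.03, [0.25, 0.253, 0.255]), (0.045, [0.251, 0.254, 0.257]), (0.055, [0.252, 0.255, 0.259])]
side [(0.015, [0.164, 0.166, 0.168]), (0.03, [0.164, 0.166, 0.168]), (0.045, [0.163, 0.165, 0.167]), (0.055, [0.161, 0.164, 0.167])]
side [(0.015, [0.254, 0.255, 0.257]), (0.03, [0.255, 0.257, 0.258]), (0.045, [0.256, 0.258, 0.259]), (0.055, [0.255, 0.257, 0.26])]
```

Both sides are up, at roughly 1.49 rad (left) and 1.55 rad (right). Now to the knob.

Emit:
move_arm:
  rows:
    - [[-0.3, 25, 0, -0.2], [-0.3, 25, 0, -0.23], [-0.3, 25, 0, -0.23], [-0.3, 25, 0, -0.23], [-0.3, 25, 0, -0.23], [-0.6, 52.1, 0, -0.23], [-0.6, 52.1, 0, -0.23], [-0.6, 52.1, 0, -0.23], [-0.6, 52.1, 0, -0.23], [-0.6, 52.1, 0, -0.23]]

```text
t: 8.9
eef_pos: [0.5069, -0.19, 0.2862]
eef_rot: [-3.141, -0.0, 0.25]
contact_force: [0.3, 0.3, -0.3]
finger_gap: 0.006
grasp_force: 0.0
```

Run:
```python
from h import *
to(.507,-.210,.285,.255)
for n in("scene","side"):
    d=grab(n);P=pts(d).reshape(-1,3);c=P[(P[:,0]>.45)&(P[:,0]<.6)&(P[:,1]>-.28)&(P[:,1]<-.12)&(P[:,2]>.1)&(P[:,2]<.17)]
    print(n,len(c))
d=grab("scene");cv2.imwrite("pics/k1.png",cv2.resize(d["frame"][160:320,210:370],(600,600)))
d=grab("wrist");cv2.imwrite("pics/w1.png",d["frame"])
np.savez("w1.npz",**d)
P=pts(d);hsv=cv2.cvtColor(d["frame"],cv2.COLOR_BGR2HSV);H,S=hsv[...,0],hsv[...,1]
a=.255;A=np.array([[np.cos(a),-np.sin(a)],[np.sin(a),np.cos(a)]])
m=((H<8)|(H>172))&(S>140)&(P[...,2]>.09)&(P[...,2]<.12)
r=P[m];print("knob wrist",len(r),r.mean(0).round(4) if len(r) else 0)
if len(r):q=r[:,:2]@A;print(q.min(0),q.max(0))
m=(H>55)&(H<98)&(S>90)&(P[...,2]>.1)&(P[...,2]<.17);r=P[m];print("coral wrist",len(r))
if len(r):q=r[:,:2]@A;print(np.percentile(q,[2,50,98],axis=0),r[:,2].max())
```

```text
pos [ 0.5069 -0.19    0.2862] rot [-3.141 -0.     0.25 ] shift cm [-0.48  1.95  0.12] turn -0.005 t 8.9 F [ 0.3  0.3 -0.3]
scene 576
side 294
knob wrist 577 [ 0.4808 -0.2249  0.1089]
[ 0.39491422 -0.34952487] [ 0.41654918 -0.32777597]
coral wrist 2940
[[ 0.48679051 -0.38121763]
 [ 0.49322651 -0.33142826]
 [ 0.49719544 -0.2841516 ]] 0.16377026175481782
```

View pics/w1.png

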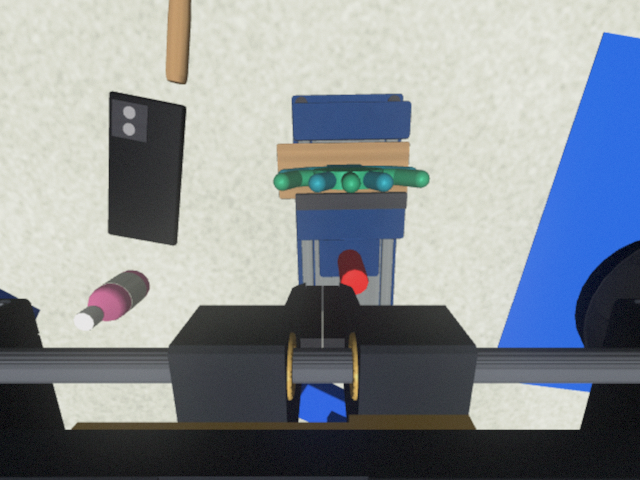

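The wrist view shows the coral aligned with the tool's axes, its branches along row 180 (columns 280–422). The knob top is at about (355,280), and the gap between them is clear. I'll descend between knob and coral.

Emit:
move_arm:
  rows:
    - [[-0.6, 2.3, 0, 0], [-0.6, 2.3, 0, 0], [-0.6, 2.3, 4, 0], [-0.6, 2.3, 7, 0], [-0.6, 2.3, 9, 0], [-0.6, 2.3, 11, 0], [-0.6, 2.3, 12, 0], [-0.6, 2.3, 12.8, 0], [-0.6, 2.3, 12.8, 0], [-0.6, 2.3, 12.8, 0]]

```text
t: 10.1
eef_pos: [0.5073, -0.2121, 0.1595]
eef_rot: [3.141, -0.001, 0.25]
contact_force: [0.7, 0.5, -0.4]
finger_gap: 0.007
grasp_force: 0.0
```

Run:
```python
from h import *
to(.4545,-.2275,.158,.255)
d=grab("side");cv2.imwrite("pics/k2.png",cv2.resize(d["frame"][150:290,260:420],(686,600)))
```

```text
pos [ 0.5073 -0.2121  0.1595] rot [ 3.141e+00 -1.000e-03  2.500e-01] shift cm [-5.5   0.18  0.15] turn -0.005 t 10.1 F [ 0.7  0.5 -0.4]
```

View pics/k2.png

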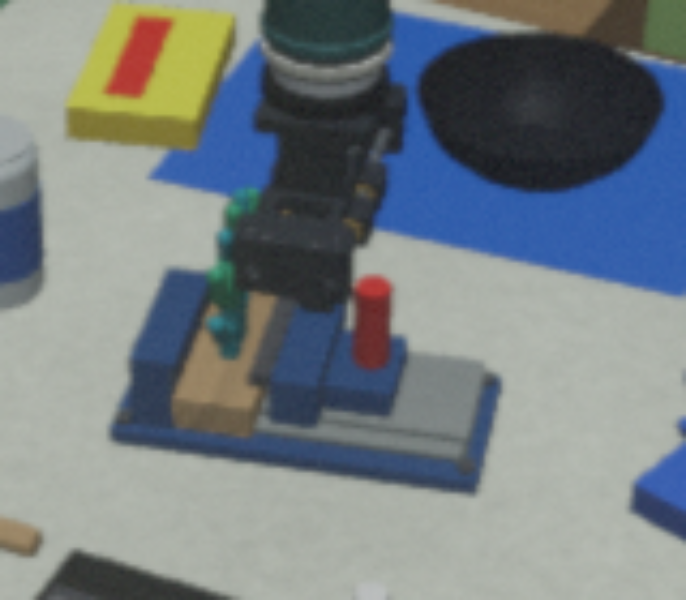

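Fingers stand between coral and knob. I'll push along −x, a little lower once the body is clear of the coral.

Emit:
move_arm:
  rows:
    - [[-0.4, 0, 0, 0], [-0.8, 0, 0.4, 0], [-1.3, 0, 0.8, 0], [-1.9, 0, 0.8, 0], [-2.5, 0, 0.8, 0], [-3.1, 0, 0.8, 0], [-3.7, 0, 0.8, 0], [-4.3, 0, 0.8, 0], [-4.8, 0, 0.8, 0], [-5.0, 0, 0.8, 0]]

```text
t: 11.15
eef_pos: [0.4592, -0.2257, 0.1514]
eef_rot: [3.139, -0.003, 0.249]
contact_force: [5.2, -1.8, -0.5]
finger_gap: 0.006
grasp_force: 2.5
```

```bash
cat > knob.py <<'E'
from h import *
a=.255;A=np.array([[np.cos(a),-np.sin(a)],[np.sin(a),np.cos(a)]])
s=env.observe();print(np.array(s["eef_pos"])[:2]@A,s["contact_force"],s["t"])
for n in("scene","side"):
    d=grab(n);P=pts(d);hsv=cv2.cvtColor(d["frame"],cv2.COLOR_BGR2HSV);H,S=hsv[...,0],hsv[...,1]
    m=((H<8)|(H>172))&(S>140)&(P[...,2]>.07)&(P[...,2]<.12)&(P[...,0]<.52)&(P[...,0]>.38)
    r=P[m];print(n,len(r));q=r[:,:2]@A;print(np.percentile(q,[2,50,98],axis=0).round(4).tolist())
E
python3 knob.py
python3 - <<'E'
import sys;sys.path.insert(0,'.')
E
```

```text
[ 0.38741471 -0.33422086] [ 5.19639682 -1.83764549 -0.46935801] 11.15
scene 77
[[0.3643, -0.3496], [0.3802, -0.3394], [0.5456, 0.4983]]
side 44
[[0.3586, -0.3416], [0.3631, -0.3282], [0.3715, -0.3223]]
```

Emit:
move_arm:
  rows:
    - [[-0.2, 0, 0, 0], [-0.4, 0, 0, 0], [-0.6, 0, 0, 0], [-0.7, 0, 0, 0], [-0.8, 0, 0, 0], [-0.8, 0, 0, 0]]

```text
t: 11.85
eef_pos: [0.4524, -0.2275, 0.1515]
eef_rot: [3.138, -0.005, 0.249]
contact_force: [7.6, -0.7, -2.1]
finger_gap: 0.007
grasp_force: 4.0
```

```bash
python3 knob.py
```

```text
[ 0.38042373 -0.33424548] [ 7.60861936 -0.71080406 -2.06309489] 11.85
scene 82
[[0.3547, -0.35], [0.3721, -0.3412], [0.5452, 0.4993]]
side 46
[[0.3519, -0.3411], [0.356, -0.3291], [0.3663, -0.3241]]
```

Emit:
move_arm:
  rows:
    - [[-0.2, 0, 0, 0], [-0.4, 0, 0, 0], [-0.5, 0, 0, 0], [-0.5, 0, 0, 0]]

```text
t: 12.35
eef_pos: [0.4514, -0.2278, 0.1518]
eef_rot: [3.137, -0.014, 0.248]
contact_force: [22.5, 2.8, -11.0]
finger_gap: 0.008
grasp_force: 11.3
```

```bash
python3 knob.py
```

```text
[ 0.37936695 -0.33431258] [ 22.47881852   2.78663505 -10.99196555] 12.35
scene 87
[[0.3552, -0.3504], [0.5317, 0.4677], [0.545, 0.4994]]
side 34
[[0.3524, -0.3383], [0.3557, -0.3273], [0.3653, -0.3221]]
```

End stop reached (22 N). Back off, rise, and open the gripper.

Emit:
move_arm:
  rows:
    - [[1.0, 0, 0, 0], [1.5, 0, 0, 0], [1.5, 0, -4, 0], [1.5, 0, -8, 0], [1.5, 0, -13, 0], [1.5, 0, -13, 0]]

```text
t: 13.05
eef_pos: [0.4627, -0.2258, 0.288]
eef_rot: [3.134, -0.008, 0.25]
contact_force: [0.6, 0.1, 0.3]
finger_gap: 0.007
grasp_force: 0.0
```

```bash
python3 -c "
from h import *
to(.5603,-.1971,.285,1.824)"
```

```text
pos [ 0.4627 -0.2258  0.288 ] rot [ 3.134 -0.008  0.25 ] shift cm [10.16 -0.37  0.3 ] turn -1.574 t 13.05 F [0.6 0.1 0.3]
```

Emit:
move_arm:
  rows:
    - [[10.2, -0.4, 0, -1.574], [10.2, -0.4, 0, -1.574], [10.2, -0.4, 0, -1.574], [10.2, -0.4, 0, -1.574], [10.2, -0.4, 0, -1.574], [10.2, -0.4, 0, -1.574], [10.2, -0.4, 0, -1.574], [10.2, -0.4, 0, -1.574], [10.2, -0.4, 0, -1.574], [10.2, -0.4, 0, -1.574]]
  gripper: 7

```text
t: 14.05
eef_pos: [0.5567, -0.1949, 0.279]
eef_rot: [-3.138, -0.002, 1.756]
contact_force: [0.4, -0.2, 0.9]
finger_gap: 0.796
grasp_force: 0.0
```

Emit:
move_arm:
  rows:
    - [[0, 0, 0, -0.01], [0, 0, 0, -0.02], [0, 0, 0, -0.02], [0, 0, 0, -0.02]]

```text
t: 14.45
eef_pos: [0.5578, -0.1951, 0.2805]
eef_rot: [-3.141, -0.0, 1.768]
contact_force: [-0.2, 0.1, 0.3]
finger_gap: 0.796
grasp_force: 0.0
```

Run:
```python
from h import *
a=.253;A=np.array([[np.cos(a),-np.sin(a)],[np.sin(a),np.cos(a)]])
to(.5603,-.1971,.168,1.824)
d=grab("wrist");cv2.imwrite("pics/w2.png",d["frame"])
P=pts(d);hsv=cv2.cvtColor(d["frame"],cv2.COLOR_BGR2HSV);H,S=hsv[...,0],hsv[...,1]
m=(H>55)&(H<98)&(S>90)&(P[...,2]>.1)&(P[...,2]<.17);r=P[m]
q=r[:,:2]@A;print(len(r),np.percentile(q,[2,50,98],axis=0).round(4).tolist(),np.percentile(r[:,2],99))
if len(r):print(cv2.minAreaRect((r[:,:2]*1000).astype(np.float32)))
```

```text
pos [ 0.5578 -0.1951  0.2805] rot [-3.141 -0.     1.768] shift cm [-0.25  0.2  11.25] turn -0.056 t 14.45 F [-0.2  0.1  0.3]
2125 [[0.4869, -0.3789], [0.4922, -0.324], [0.4972, -0.2801]] 0.16241470034676989
((559.0940551757812, -196.72393798828125), (11.35397720336914, 104.79917907714844), 14.590775489807129)
```

View pics/w2.png

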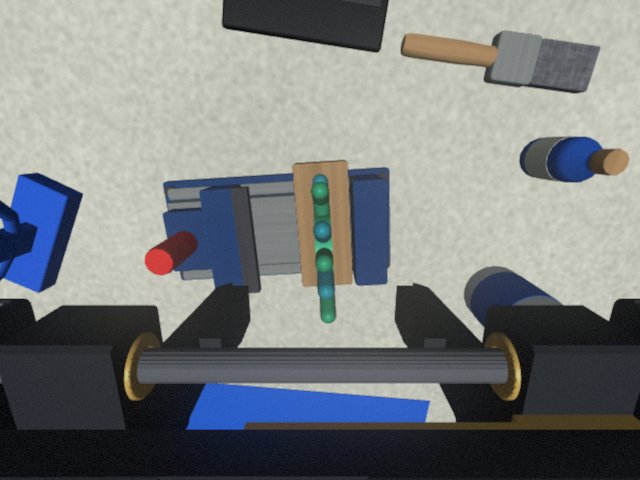

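Wrist view: the jaw stands open at (235,240), and the coral is free and centred between the open fingers (columns 320–328). I'll align and descend.

Emit:
move_arm:
  rows:
    - [[-0.2, 0.2, 0, -0.057], [-0.2, 0.2, 2, -0.057], [-0.2, 0.2, 4, -0.057], [-0.2, 0.2, 6, -0.057], [-0.2, 0.2, 8, -0.057], [-0.2, 0.2, 9.5, -0.057], [-0.2, 0.2, 10.5, -0.057], [-0.2, 0.2, 11.1, -0.057], [-0.2, 0.2, 11.1, -0.057], [-0.2, 0.2, 11.1, -0.057]]

```text
t: 15.5
eef_pos: [0.5609, -0.1968, 0.1704]
eef_rot: [3.141, 0.001, 1.827]
contact_force: [0.2, -0.3, -0.4]
finger_gap: 0.791
grasp_force: 0.0
```

Run:
```python
from h import *
to(.5595,-.197,.169,1.825)
```

```text
pos [ 0.5609 -0.1968  0.1704] rot [3.141e+00 1.000e-03 1.827e+00] shift cm [ 0.02 -0.14  0.14] turn 0.002 t 15.5 F [ 0.2 -0.3 -0.4]
```

Emit:
move_arm:
  rows:
    - [[0, -0.1, 0.1, 0], [0, -0.1, 0.1, 0], [0, -0.1, 0.1, 0], [0, -0.1, 0.1, 0], [0, -0.1, 0.1, 0], [0, -0.1, 0.1, 0], [0, -0.1, 0.1, 0], [0, -0.1, 0.1, 0], [0, -0.1, 0.1, 0], [0, -0.1, 0.1, 0]]
  gripper: 0.5

```text
t: 16.5
eef_pos: [0.5594, -0.1969, 0.1687]
eef_rot: [3.142, -0.0, 1.827]
contact_force: [-0.0, -0.5, -0.0]
finger_gap: 0.131
grasp_force: 30.0
```

Run:
```python
from h import *
s=env.observe();print(s["finger_gap"],s["grasp_force"],s["contact_force"]);to(.5595,-.197,.169,1.825)
```

```text
0.13100818460890848 29.99832181376405 [-0.00181893 -0.45020042 -0.04651999]
pos [ 0.5594 -0.1969  0.1687] rot [ 3.142 -0.     1.827] shift cm [-0.01  0.   -0.03] turn 0.002 t 16.5 F [-0.  -0.5 -0. ]
```

Grasped (11.5 mm gap, 30 N). Lift straight up.

Emit:
move_arm:
  rows:
    - [[0, 0, -0.5, 0], [0, 0, -1.2, 0], [0, 0, -2.4, 0], [0, 0, -4, 0], [0, 0, -6, 0], [0, 0, -8, 0], [0, 0, -10, 0], [0, 0, -11.5, 0], [0, 0, -12.5, 0], [0, 0, -12.5, 0]]

```text
t: 17.5
eef_pos: [0.5603, -0.1972, 0.2961]
eef_rot: [3.138, 0.002, 1.827]
contact_force: [0.4, 0.5, -3.1]
finger_gap: 0.131
grasp_force: 30.0
```

Run:
```python
from h import *
s=env.observe();print(s["finger_gap"],s["grasp_force"]);to(.502,.2075,.295,3.16)
for n in ("scene","side"):
    d=grab(n);P=pts(d);hsv=cv2.cvtColor(d["frame"],cv2.COLOR_BGR2HSV);H,S=hsv[...,0],hsv[...,1]
    c=P[(P[...,0]>.4)&(P[...,0]<.6)&(P[...,1]>.14)&(P[...,1]<.28)&(P[...,2]>.052)&(P[...,2]<.068)]
    e=[c[c[:,0]<.45],c[c[:,0]>.56]]
    print(n,[x.mean(0).round(4).tolist() for x in e])
    w=(P[...,0]>.5)&(P[...,0]<.62)&(P[...,1]>-.3)&(P[...,1]<-.1)&(P[...,2]<.3)
    f=P[w&(H>5)&(H<25)&(S>70)]; print("foot z",np.percentile(f[:,2],[2,50,98]).round(3))
```

```text
0.13131531444467368 29.99762167863082
pos [ 0.5603 -0.1972  0.2961] rot [3.138e+00 2.000e-03 1.827e+00] shift cm [40.63  4.61  0.11] turn -1.333 t 17.5 F [ 0.4  0.5 -3.1]
scene [[0.4215, 0.2074, 0.0587], [0.5846, 0.2081, 0.0585]]
foot z [0.161 0.182 0.187]
side [[0.4222, 0.2107, 0.0578], [0.5838, 0.2125, 0.0576]]
foot z [0.16  0.178 0.183]
```

The ornament is lifted level. I'll carry it to the tray in two halves.

Emit:
move_arm:
  rows:
    - [[1, 0.1, 0, -0.03], [3, 0.3, 0, -0.09], [5.5, 0.6, 0, -0.17], [8.5, 0.9, 0, -0.26], [11.5, 1.3, 0, -0.35], [14.5, 1.6, 0, -0.44], [17, 1.9, 0, -0.53], [19, 2.2, 0, -0.6], [20.3, 2.3, 0, -0.66], [20.3, 2.3, 0, -0.66]]

```text
t: 18.6
eef_pos: [0.5291, 0.0073, 0.2924]
eef_rot: [-3.141, -0.003, 2.49]
contact_force: [0.2, -0.4, -4.3]
finger_gap: 0.128
grasp_force: 30.0
```

Run:
```python
from h import *
s=env.observe();print(s["finger_gap"],s["grasp_force"]);to(.503,.209,.295,3.157)
```

```text
0.12777102360011394 29.9974087101873
pos [0.5291 0.0073 0.2924] rot [-3.141e+00 -3.000e-03  2.490e+00] shift cm [14.3  14.46 -0.26] turn -0.667 t 18.6 F [ 0.2 -0.4 -4.3]
```

Emit:
move_arm:
  rows:
    - [[1, 1, 0, -0.05], [2.5, 2.5, 0, -0.12], [4.5, 4.5, 0, -0.2], [6.5, 6.6, 0, -0.3], [8.5, 8.6, 0, -0.4], [10.5, 10.6, 0, -0.5], [12.2, 12.4, 0, -0.58], [13.5, 13.7, 0, -0.64], [14.3, 14.5, 0, -0.667], [14.3, 14.5, 0, -0.667]]

```text
t: 19.6
eef_pos: [0.5049, 0.2084, 0.2934]
eef_rot: [3.141, -0.001, -3.128]
contact_force: [0.4, 0.2, -3.2]
finger_gap: 0.137
grasp_force: 30.0
```

Run:
```python
from h import *
s=env.observe();print(s["finger_gap"],s["grasp_force"]);to(.503,.209,.145,3.157)
for n in ("scene","side"):
    d=grab(n);P=pts(d);hsv=cv2.cvtColor(d["frame"],cv2.COLOR_BGR2HSV);H,S=hsv[...,0],hsv[...,1]
    w=(P[...,0]>.4)&(P[...,0]<.6)&(P[...,1]>.12)&(P[...,1]<.3)
    f=P[w&(H>5)&(H<25)&(S>70)&(P[...,2]>.12)&(P[...,2]<.22)]; print("foot z",len(f),np.percentile(f[:,2],[2,50,98]).round(3),cv2.minAreaRect((f[f[:,2]>np.percentile(f[:,2],98)-.008][:,:2]*1000).astype(np.float32)))
cv2.imwrite("pics/c3.png",cv2.resize(grab("scene")["frame"][90:240,340:500],(640,600)))
```

```text
0.1366066759801361 29.997755668591708
pos [0.5049 0.2084 0.2934] rot [ 3.141e+00 -1.000e-03 -3.128e+00] shift cm [ 0.18  0.06 14.84] turn -6.285 t 19.6 F [ 0.4  0.2 -3.2]
foot z 725 [0.158 0.178 0.184] ((508.4742126464844, 208.46762084960938), (120.67469787597656, 52.3130989074707), 0.9298282861709595)
foot z 1112 [0.159 0.177 0.181] ((504.7962341308594, 209.76513671875), (119.43118286132812, 55.43748474121094), 1.1362571716308594)
```

View pics/c3.png

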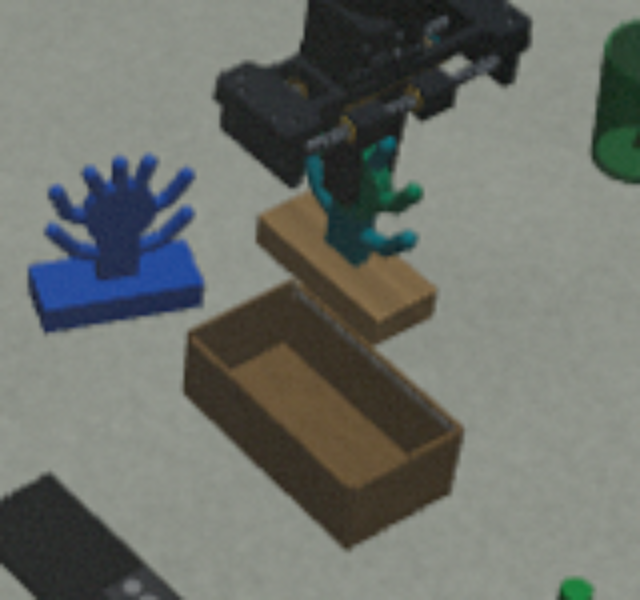

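The tray's walls are upright and the coral hangs above it with its foot along the tray. I'll descend.

Emit:
move_arm:
  rows:
    - [[0.3, 0, 0.7, 0], [0.3, 0, 2, 0], [0.3, 0, 4, 0], [0.3, 0, 6.2, 0], [0.3, 0, 8.4, 0], [0.3, 0, 10.5, 0], [0.3, 0, 12.2, 0], [0.3, 0, 13.5, 0], [0.3, 0, 14.2, 0], [0.3, 0, 14.4, 0]]

```text
t: 20.75
eef_pos: [0.5016, 0.2069, 0.1485]
eef_rot: [-3.141, -0.002, -3.13]
contact_force: [-0.5, -0.2, -3.7]
finger_gap: 0.136
grasp_force: 30.0
```

Emit:
move_arm:
  rows:
    - [[0, 0, 0, 0], [0, 0, 0.1, 0], [0, 0, 0.2, 0], [0, 0, 0.3, 0], [0, 0, 0.4, 0], [0, 0, 0.4, 0]]

```text
t: 21.35
eef_pos: [0.5021, 0.2074, 0.1457]
eef_rot: [3.142, -0.0, -3.129]
contact_force: [0.5, 0.4, -3.5]
finger_gap: 0.129
grasp_force: 30.0
```

```bash
python3 -c "
from h import *
to(.503,.209,.1427,3.157)"
```

```text
pos [0.5021 0.2074 0.1457] rot [ 3.142 -0.    -3.129] shift cm [-0.09  0.16  0.3 ] turn -6.286 t 21.35 F [ 0.5  0.4 -3.5]
```

Emit:
move_arm:
  rows:
    - [[0, 0, 0.1, 0], [0, 0, 0.2, 0], [0, 0, 0.3, 0], [0, 0, 0.35, 0], [0, 0, 0.35, 0], [0, 0, 0.35, 0]]

```text
t: 21.95
eef_pos: [0.5022, 0.2074, 0.1427]
eef_rot: [3.142, 0.0, -3.129]
contact_force: [-2.9, -0.1, 2.6]
finger_gap: 0.133
grasp_force: 30.0
```

Contact with the floor (vertical force went from −3.5 to +2.6 N). Release.

Emit:
move_arm:
  rows:
    - [[0, 0, 0, 0], [0, 0, 0, 0], [0, 0, 0, 0], [0, 0, 0, 0], [0, 0, 0, 0], [0, 0, 0, 0]]
  gripper: 6

```text
t: 22.55
eef_pos: [0.5022, 0.2074, 0.1422]
eef_rot: [3.142, 0.0, -3.129]
contact_force: [-0.6, -0.3, 0.1]
finger_gap: 0.654
grasp_force: 0.0
```

Emit:
move_arm:
  rows:
    - [[0, 0, -1, 0], [0, 0, -3, 0], [0, 0, -6, 0], [0, 0, -10, 0], [0, 0, -14, 0], [0, 0, -18, 0], [0, 0, -18, 0], [0, 0, -18, 0]]

```text
t: 23.35
eef_pos: [0.5027, 0.2076, 0.3244]
eef_rot: [3.14, 0.004, -3.129]
contact_force: [-0.0, -0.1, -0.0]
finger_gap: 0.679
grasp_force: 0.0
```

```bash
python3 knob.py
python3 - <<'E'
from h import *
to(.5,.2,.3)
for n in ("scene","side"):
    d=grab(n);P=pts(d);hsv=cv2.cvtColor(d["frame"],cv2.COLOR_BGR2HSV);H,S=hsv[...,0],hsv[...,1]
    w=(P[...,0]>.4)&(P[...,0]<.6)&(P[...,1]>.12)&(P[...,1]<.3)
    f=P[w&(H>5)&(H<25)&(S>70)&(P[...,2]>.022)&(P[...,2]<.036)&(P[...,0]>.43)&(P[...,0]<.58)&(abs(P[...,1]-.208)<.035)];print("foot",len(f),f.mean(0).round(3),cv2.minAreaRect((f[:,:2]*1000).astype(np.float32)))
    c=P[w&(P[...,2]<.062)&(P[...,2]>.008)&(P[...,0]>.44)&(P[...,0]<.56)]
    for v in(c[c[:,1]<.172],c[c[:,1]>.246]):
        print([np.median(v[abs(v[:,2]-z)<.004][:,1]).round(3) for z in(.015,.03,.045,.055)])
cv2.imwrite("pics/c4.png",cv2.resize(grab("scene")["frame"][120:320,220:500],(800,571)))
E
```

```text
[0.53884436 0.07403397] [-0.00046795 -0.11908834 -0.00935832] 23.35
scene 108
[[0.3529, -0.3493], [0.369, -0.3346], [0.5458, 0.5019]]
side 54
[[0.3531, -0.3422], [0.3597, -0.3295], [0.3681, -0.3217]]
pos [0.5015 0.2071 0.3211] rot [-3.141e+00 -2.000e-03 -3.129e+00] shift cm [ 0.15 -0.71  2.11] turn 0.0 t 23.45 F [-0.7 -0.5  0.1]
foot 392 [0.512 0.204 0.03 ] ((505.1014099121094, 206.9065399169922), (127.33309936523438, 50.23959732055664), 4.348974704742432)
[np.float64(0.162), np.float64(0.161), np.float64(0.161), np.float64(0.161)]
[np.float64(0.251), np.float64(0.252), np.float64(0.254), np.float64(0.256)]
foot 661 [0.496 0.214 0.027] ((502.8984069824219, 209.3804931640625), (122.5069580078125, 51.05479431152344), 1.8440884351730347)
[np.float64(0.166), np.float64(0.165), np.float64(0.165), np.float64(0.163)]
[np.float64(0.256), np.float64(0.256), np.float64(0.258), np.float64(0.258)]
```

View pics/c4.png

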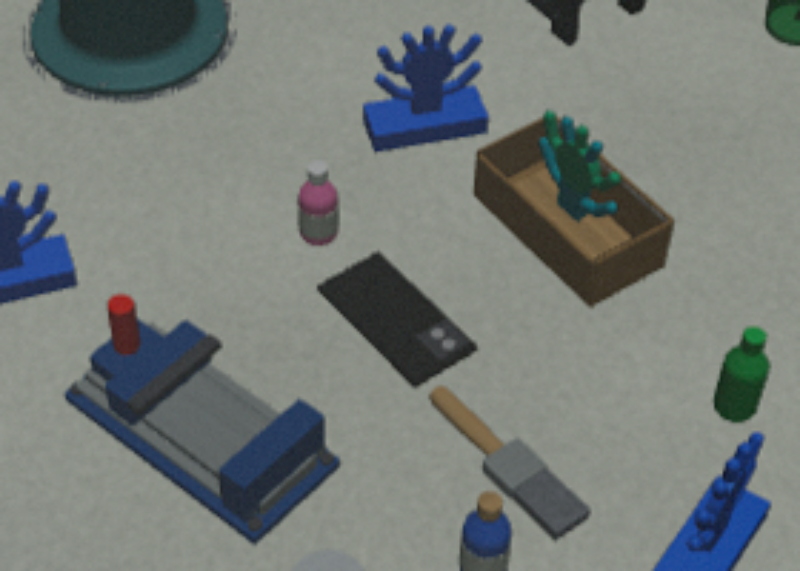

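The coral stands upright in the tray at about (575,180) in this crop. Both sides are up, the jaw is open and the bystanders have not moved. Handing in.

```bash
python3 -c "
from h import *
print(workorder.sign_off())"
```

```text
the job is handed in; nothing more can be done
None
```

The job is handed in, with no verdict returned: the last camera check showed the coral standing upright and centred on the tray floor, both sides up (about 1.45–1.55 rad), the jaw fully open, and the bystanders in view where they were.

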